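Sort brass caps on the slide-out thread gauge

TASK

Draw the thread gauge out from under its cover to the end stop, then try each brass hexagon cap on it: screw it on clockwise as far as it will turn, see whether its rim comes fully home on the gauge's seat or it stops short with a gap beneath, and unscrew it again. Put the caps that go home in the low metal tray and those that stop short in the deep blue bin; when all are sorted, slide the empty gauge back fully under its cover. Leave the other things on the bench where they are.

Things in the scene. Friction and masses are not known exactly. Their poses are not given: they have to be found in the camera images.
- cap_a_mid (a point): one of up to five brass hexagon caps, alike: 50 mm across flats, 58 mm across corners, 38 mm tall, 120 g, closed top, open below. Point: its centre, half-way up, 19 mm over its rim. z up when it stands on its rim; x, and every 60 degrees from it, is square to a pair of flats. Three lugs inside, 4 mm over the rim, at x and 120 degrees either side. A slug hidden in its crown, placed anew at each start and never seen or read, decides if it goes home
- cap_b_mid (a point): one of up to five brass hexagon caps, alike: 50 mm across flats, 58 mm across corners, 38 mm tall, 120 g, closed top, open below. Point: its centre, half-way up, 19 mm over its rim. z up when it stands on its rim; x, and every 60 degrees from it, is square to a pair of flats. Three lugs inside, 4 mm over the rim, at x and 120 degrees either side. A slug hidden in its crown, placed anew at each start and never seen or read, decides if it goes home
- cap_c_mid (a point): one of up to five brass hexagon caps, alike: 50 mm across flats, 58 mm across corners, 38 mm tall, 120 g, closed top, open below. Point: its centre, half-way up, 19 mm over its rim. z up when it stands on its rim; x, and every 60 degrees from it, is square to a pair of flats. Three lugs inside, 4 mm over the rim, at x and 120 degrees either side. A slug hidden in its crown, placed anew at each start and never seen or read, decides if it goes home
- cap_d_mid (a point): one of up to five brass hexagon caps, alike: 50 mm across flats, 58 mm across corners, 38 mm tall, 120 g, closed top, open below. Point: its centre, half-way up, 19 mm over its rim. z up when it stands on its rim; x, and every 60 degrees from it, is square to a pair of flats. Three lugs inside, 4 mm over the rim, at x and 120 degrees either side. A slug hidden in its crown, placed anew at each start and never seen or read, decides if it goes home
- cap_e_mid (a point): one of up to five brass hexagon caps, alike: 50 mm across flats, 58 mm across corners, 38 mm tall, 120 g, closed top, open below. Point: its centre, half-way up, 19 mm over its rim. z up when it stands on its rim; x, and every 60 degrees from it, is square to a pair of flats. Three lugs inside, 4 mm over the rim, at x and 120 degrees either side. A slug hidden in its crown, placed anew at each start and never seen or read, decides if it goes home
- carriage (a joint): travel of the gauge carriage along the base's y axis, m: 0 = parked under the cover (as at the start), 0.120 = out at the end stop; about 4 N of friction holds it wherever it is left
- slide_knob (a point): the carriage's black knob, an upright cylinder 22 mm in diameter and 28 mm tall; point at its centre, 72 mm over the bench, 85 mm from the gauge axis in +y of the base. Pinch it from above to slide the carriage
- gauge_seat (a point): centre of the seat (flat steel flange 46 mm across, 46 mm over the bench) of the upright thread gauge on the carriage; z up along the gauge axis. A good cap turned home has its rim on the seat, its centre 19 mm over this point; a bad cap will turn no further about 8 mm higher than that. A cap merely set on the gauge rests with its centre 29 to 40 mm over the seat, depending on its yaw
- gauge_tip (a point): top of the steel gauge, on its axis 32.5 mm above the seat; 33 mm across the thread. Right-hand three-start thread: one turn clockwise (from above) lowers a cap 27 mm; a cap set on needs 110 to 250 degrees to be home. Its core turns freely. The ridges start 20 mm over the seat at this frame's x axis and 120 degrees either side of it; a cap's lugs pass down between them
- gauge_base: fixed steel base of the gauge, 90 mm (x) by 320 mm (y), 24 mm high; the carriage slides along its y axis. A grey cover plate on a column covers the gauge when parked: 80 mm long in y, centred at y = -60 mm, top 90 mm over the bench, column on the +x side. Origin on the bench under the middle of the slide: the gauge axis is at y = -60 mm when parked and +60 mm at the stop
- tray: low open metal tray for caps that go home, 206 mm (x) by 136 mm (y), walls 24 mm high and 3 mm thick, floor 3 mm thick; origin at the centre of its underside; fixed to the bench
- bin: deep blue plastic bin for caps that stop short, 210 mm (x) by 140 mm (y), walls 60 mm high and 5 mm thick, floor 5 mm thick; origin at the centre of its underside; fixed to the bench
- tape_roll: bystander: roll of paper tape, 54 mm across, 19 mm tall, lying flat; origin under its centre
- screw_box: bystander: small cardboard box 50 x 36 x 26 mm; origin under its centre
- steel_slug: bystander: upright steel cylinder 28 mm in diameter, 30 mm tall; origin under its centre
- glue: bystander: white bottle 52 mm in diameter, 130 mm tall; origin under its centre
- paint_can: bystander: can 80 mm in diameter, 100 mm tall; origin under its centre
- screwdriver: bystander: screwdriver lying on the bench, along its x axis

How it is judged:
On the way, in this order (a step that is already met when the one before it is completed fails the run):
1. the gauge is drawn out to its end stop (value of joint carriage above 0.114 m), for 0.2 s.
2. a cap is screwed onto the gauge as far as it will go (((value of joint cap_a_slug above 0.0055 m and (horizontal distance between cap_a_mid and gauge_seat below 0.005 m and z of cap_a_mid in the frame of gauge_seat between 0.012 and 0.0215 m)) or (value of joint cap_b_slug above 0.0055 m and (horizontal distance between cap_b_mid and gauge_seat below 0.005 m and z of cap_b_mid in the frame of gauge_seat between 0.012 and 0.0215 m)) or (value of joint cap_c_slug above 0.0055 m and (horizontal distance between cap_c_mid and gauge_seat below 0.005 m and z of cap_c_mid in the frame of gauge_seat between 0.012 and 0.0215 m)) or (value of joint cap_d_slug above 0.0055 m and (horizontal distance between cap_d_mid and gauge_seat below 0.005 m and z of cap_d_mid in the frame of gauge_seat between 0.012 and 0.0215 m)) or (value of joint cap_e_slug above 0.0055 m and (horizontal distance between cap_e_mid and gauge_seat below 0.005 m and z of cap_e_mid in the frame of gauge_seat between 0.012 and 0.0215 m)) or (value of joint cap_a_slug below 0.0085 m and (horizontal distance between cap_a_mid and gauge_seat below 0.005 m and z of cap_a_mid in the frame of gauge_seat between 0.012 and 0.0295 m)) or (value of joint cap_b_slug below 0.0085 m and (horizontal distance between cap_b_mid and gauge_seat below 0.005 m and z of cap_b_mid in the frame of gauge_seat between 0.012 and 0.0295 m)) or (value of joint cap_c_slug below 0.0085 m and (horizontal distance between cap_c_mid and gauge_seat below 0.005 m and z of cap_c_mid in the frame of gauge_seat between 0.012 and 0.0295 m)) or (value of joint cap_d_slug below 0.0085 m and (horizontal distance between cap_d_mid and gauge_seat below 0.005 m and z of cap_d_mid in the frame of gauge_seat between 0.012 and 0.0295 m)) or (value of joint cap_e_slug below 0.0085 m and (horizontal distance between cap_e_mid and gauge_seat below 0.005 m and z of cap_e_mid in the frame of gauge_seat between 0.012 and 0.0295 m)))), for 0.2 s.
3. with the gauge still out, every cap is in its proper tray or bin (((value of joint cap_a_slug above 0.0055 m and (x of cap_a_mid in the frame of tray between -0.085 and 0.085 m and y of cap_a_mid in the frame of tray between -0.05 and 0.05 m and z of cap_a_mid in the frame of tray below 0.05 m)) or (value of joint cap_a_slug below 0.0085 m and (x of cap_a_mid in the frame of bin between -0.085 and 0.085 m and y of cap_a_mid in the frame of bin between -0.05 and 0.05 m and z of cap_a_mid in the frame of bin below 0.07 m))) and ((value of joint cap_b_slug above 0.0055 m and (x of cap_b_mid in the frame of tray between -0.085 and 0.085 m and y of cap_b_mid in the frame of tray between -0.05 and 0.05 m and z of cap_b_mid in the frame of tray below 0.05 m)) or (value of joint cap_b_slug below 0.0085 m and (x of cap_b_mid in the frame of bin between -0.085 and 0.085 m and y of cap_b_mid in the frame of bin between -0.05 and 0.05 m and z of cap_b_mid in the frame of bin below 0.07 m))) and ((value of joint cap_c_slug above 0.0055 m and (x of cap_c_mid in the frame of tray between -0.085 and 0.085 m and y of cap_c_mid in the frame of tray between -0.05 and 0.05 m and z of cap_c_mid in the frame of tray below 0.05 m)) or (value of joint cap_c_slug below 0.0085 m and (x of cap_c_mid in the frame of bin between -0.085 and 0.085 m and y of cap_c_mid in the frame of bin between -0.05 and 0.05 m and z of cap_c_mid in the frame of bin below 0.07 m))) and ((value of joint cap_d_slug above 0.0055 m and (x of cap_d_mid in the frame of tray between -0.085 and 0.085 m and y of cap_d_mid in the frame of tray between -0.05 and 0.05 m and z of cap_d_mid in the frame of tray below 0.05 m)) or (value of joint cap_d_slug below 0.0085 m and (x of cap_d_mid in the frame of bin between -0.085 and 0.085 m and y of cap_d_mid in the frame of bin between -0.05 and 0.05 m and z of cap_d_mid in the frame of bin below 0.07 m))) and ((value of joint cap_e_slug above 0.0055 m and (x of cap_e_mid in the frame of tray between -0.085 and 0.085 m and y of cap_e_mid in the frame of tray between -0.05 and 0.05 m and z of cap_e_mid in the frame of tray below 0.05 m)) or (value of joint cap_e_slug below 0.0085 m and (x of cap_e_mid in the frame of bin between -0.085 and 0.085 m and y of cap_e_mid in the frame of bin between -0.05 and 0.05 m and z of cap_e_mid in the frame of bin below 0.07 m))) and value of joint carriage above 0.06 m), for 0.2 s.
At the end, for the whole second after the job is handed in: Every cap that goes home lies in the low tray and every cap that stops short lies in the deep bin (centre within 85 mm by 50 mm of the middle, down inside), and the empty gauge is within 6 mm of its parked position (((value of joint cap_a_slug above 0.0055 m and (x of cap_a_mid in the frame of tray between -0.085 and 0.085 m and y of cap_a_mid in the frame of tray between -0.05 and 0.05 m and z of cap_a_mid in the frame of tray below 0.05 m)) or (value of joint cap_a_slug below 0.0085 m and (x of cap_a_mid in the frame of bin between -0.085 and 0.085 m and y of cap_a_mid in the frame of bin between -0.05 and 0.05 m and z of cap_a_mid in the frame of bin below 0.07 m))) and ((value of joint cap_b_slug above 0.0055 m and (x of cap_b_mid in the frame of tray between -0.085 and 0.085 m and y of cap_b_mid in the frame of tray between -0.05 and 0.05 m and z of cap_b_mid in the frame of tray below 0.05 m)) or (value of joint cap_b_slug below 0.0085 m and (x of cap_b_mid in the frame of bin between -0.085 and 0.085 m and y of cap_b_mid in the frame of bin between -0.05 and 0.05 m and z of cap_b_mid in the frame of bin below 0.07 m))) and ((value of joint cap_c_slug above 0.0055 m and (x of cap_c_mid in the frame of tray between -0.085 and 0.085 m and y of cap_c_mid in the frame of tray between -0.05 and 0.05 m and z of cap_c_mid in the frame of tray below 0.05 m)) or (value of joint cap_c_slug below 0.0085 m and (x of cap_c_mid in the frame of bin between -0.085 and 0.085 m and y of cap_c_mid in the frame of bin between -0.05 and 0.05 m and z of cap_c_mid in the frame of bin below 0.07 m))) and ((value of joint cap_d_slug above 0.0055 m and (x of cap_d_mid in the frame of tray between -0.085 and 0.085 m and y of cap_d_mid in the frame of tray between -0.05 and 0.05 m and z of cap_d_mid in the frame of tray below 0.05 m)) or (value of joint cap_d_slug below 0.0085 m and (x of cap_d_mid in the frame of bin between -0.085 and 0.085 m and y of cap_d_mid in the frame of bin between -0.05 and 0.05 m and z of cap_d_mid in the frame of bin below 0.07 m))) and ((value of joint cap_e_slug above 0.0055 m and (x of cap_e_mid in the frame of tray between -0.085 and 0.085 m and y of cap_e_mid in the frame of tray between -0.05 and 0.05 m and z of cap_e_mid in the frame of tray below 0.05 m)) or (value of joint cap_e_slug below 0.0085 m and (x of cap_e_mid in the frame of bin between -0.085 and 0.085 m and y of cap_e_mid in the frame of bin between -0.05 and 0.05 m and z of cap_e_mid in the frame of bin below 0.07 m))) and value of joint carriage below 0.006 m); the robot touches nothing.
It fails at once if a bystander is moved more than 4 cm (distance of any of tape_roll, screw_box, steel_slug, glue, paint_can, screwdriver from where it was at the start of the episode above 0.04 m).
Of cap_a, cap_b, cap_c, cap_d, cap_e only 2 to 3 are there at a start; the rules pass over those that are not, and their reading is None.
At some moment in a run one of cap_a, cap_b, cap_c, cap_d, cap_e may be knocked a few centimetres aside while the robot is not near it.
Once in a run the grip may slacken for a moment while it holds something.
It also fails if it takes over 210 s, if anything falls off the work surface, if the arm or the gripper's body presses on something with over 40 N, if the wrist force passes 120 N, or if a joint passes its speed limit or range.

ROBOT

A 6-joint arm with a two-finger parallel gripper is mounted at the origin on the work surface. World frame = base frame: x ahead of the robot, y to its left, z up, the work surface at z = 0. Lengths are in m, angles in rad, forces in N, time in s.
With the tool pointing down it reaches from about 0.3 to 0.75 m from the base axis. Payload 8.5 kg.
Tool frame: the origin (TCP) lies on the centre line of the jaws, within the pads' length; the fingertips stand robot.tip_extent ahead of it and the grasp point (between the pads) is the TCP (robot.tip_extent is the distance from the TCP to the fingertips, in m); z points along the fingers, y is the line along which they close (so a half turn about z gives the same grasp; the last joint's range is limited). The gripper opens to 85 mm and grips with 20 to 120 N. Pads are 22 mm wide; open, the fingers measure 114 mm over their backs; the gripper's body (76 mm by 85 mm) begins 54 mm behind the grasp point. The pads swing forward as they close: fully open they stand 13 mm farther back than shut.
Start: joints at [-1.504, 0.381, 1.297, -0, 1.464, -0.215], TCP at [0.153, -0.528, 0.25] pointing down, gripper open.
Joint ranges: [-3.11, 3.11], [-0.89, 2.33], [0.22, 2.48], [-1.42, 4.56], [0.17, 2.85], [-2.88, 2.88]. Speed limits (rad/s): [2.39, 2.39, 3.14, 3.14, 3.14, 3.14].

INTERFACE

Orientations are given as a unit quaternion [x, y, z, w].
In Python, from bench import robot gives the robot as it stands. Calls block until the motion is done:
- robot.move_ptp(position, orientation): joint-space move of the TCP to a pose.
- robot.line_to(position, frame=None, max_speed=0.15, until_force=None): straight line of the TCP; frame=None keeps the orientation; max_speed is the mean speed in m/s. With until_force (N) it stops when the force on the tool has changed by that much, and returns True; else False.
- robot.goto_joints(angles): joint-space move.
- robot.grip(opening, newtons=None): finger opening in m; newtons is the grip in N (None keeps the last); returns when the fingers have stopped.
- robot.dwell(seconds).
- robot.ik(position, orientation): joint angles nearest the present ones, or None.
- robot.sense(): the state.
- robot.read_camera(name): name is "scene" or "top" or "wrist"; returns a dict with "frame" (420x560x3 uint8, red, green, blue), "depth" (420x560 float32, m along the optical axis (not along the pixel's ray), 0 where there is no reading), "fx", "fy", "cx", "cy" (pixels), "k1" (the pictures are not rectified: a ray, as slopes to the right and down, at radius r is drawn at 1 + k1 r^2 times it, then the intrinsics apply), "extrinsics" (4x4, takes a point from camera to world coordinates); the wrist camera has in their place "hand_eye" (4x4, takes a point from camera to tool coordinates, whose origin is the TCP and whose axes are the flange's). Camera axes: x right, y down, z forward; pixel columns grow to the right and rows downward; lengths in m; the calibration is good to about 2 mm. A picture is of the moment at which its call begins: read the wrist's pose just before it.
A pose or a line that the arm cannot do raises robot.PlanningError and nothing moves.
- robot.sign_off(): hands the job in; it is judged then, once.
The state is a dict: "clock": time; "joint_positions": joint angles; "qd": joint speeds; "joint_efforts": joint torques, N m; "tcp_pos": TCP position; "ee_rot": TCP orientation; "wrist_force": force on the tool from outside, world axes, zero at the start; "moment": the same for the moment, N m; "width": finger opening in m; "finger_force": force on a finger pad.
Only numpy, scipy, OpenCV 4.12 (cv2) and the standard library are available. Lean on these libraries where they do the work, as an engineer would, in place of code of your own. Each camera call takes 0.05 s, during which the arm holds its last target. There are 200 camera calls.

## Working session

There is one attempt and no reset: what is moved stays moved. The work goes in short steps, each a Python script; the robot and the scene stay as the last script left them, time stands still between calls to the robot, and variables do not carry over. Pictures are saved under pics/ and viewed, at most 14 in all, crops included, and the job is handed in when it is done.

```bash
ls; mkdir -p pics
cat > h.py <<'E'
import numpy as np, cv2
from bench import robot
from scipy.spatial.transform import Rotation as R
def cam(n):
    s=robot.sense(); d=robot.read_camera(n)
    if n=='wrist':
        T=np.eye(4); T[:3,:3]=R.from_quat(s['ee_rot']).as_matrix(); T[:3,3]=s['tcp_pos']
        d['extrinsics']=T@d['hand_eye']
    return d
def save(d,f): cv2.imwrite('pics/'+f,d['frame'][:,:,::-1])
def ray(d,u,v):
    K=np.array([[d['fx'],0,d['cx']],[0,d['fy'],d['cy']],[0,0,1.]])
    xd=(u-d['cx'])/d['fx']; yd=(v-d['cy'])/d['fy']; x,y=xd,yd
    for _ in range(15):
        r=1+d['k1']*(x*x+y*y); x,y=xd/r,yd/r
    E=d['extrinsics']
    return E[:3,3],E[:3,:3]@np.array([x,y,1.])
def onz(d,u,v,z):
    o,r=ray(d,u,v); return o+r*(z-o[2])/r[2]
def cloud(d):
    v,u=np.mgrid[:420,:560]; xd=(u-d['cx'])/d['fx']; yd=(v-d['cy'])/d['fy']; x,y=xd,yd
    for _ in range(15):
        r=1+d['k1']*(x*x+y*y); x,y=xd/r,yd/r
    P=np.stack([x,y,np.ones_like(x)],-1)*d['depth'][...,None]
    E=d['extrinsics']; W=P@E[:3,:3].T+E[:3,3]; W[d['depth']<=0]=np.nan
    return W
E
python3 - <<'E'
from h import *
for n in('scene','top'):
    d=cam(n); save(d,n+'0.png'); print(n,d['extrinsics'].round(3).tolist(),d['fx'],d['k1'])
    np.save(n+'0.npy',cloud(d))
s=robot.sense(); print(s,robot.tip_extent)
E
```

```text
pics
scene [[-0.872, 0.267, -0.41, 0.993], [0.489, 0.497, -0.716, 0.773], [0.013, -0.826, -0.564, 0.73], [0.0, 0.0, 0.0, 1.0]] 431.2706258661796 -0.10600679542195762
top [[-0.015, -0.983, 0.186, 0.324], [-1.0, 0.014, -0.01, 0.002], [0.007, -0.186, -0.983, 1.139], [0.0, 0.0, 0.0, 1.0]] 451.6929632872145 -0.06728864001391122
{'clock': 0.1, 'joint_positions': array([-1.50429517e+00,  3.81147159e-01,  1.29815238e+00,  5.17690419e-05,
        1.46361733e+00, -2.15364438e-01]), 'qd': array([ 0.00183349, -0.00138109, -0.00320941,  0.00243422, -0.00269199,
       -0.00056152]), 'joint_efforts': array([ 1.76791898e-03, -4.49221659e+01, -2.31657994e+01, -3.07462451e-04,
        3.62665480e-03, -2.30011636e-07]), 'tcp_pos': array([ 0.15294137, -0.52806469,  0.24977455]), 'ee_rot': array([ 9.90085574e-01,  1.40463937e-01,  7.48991169e-05, -6.58360100e-04]), 'wrist_force': array([-0.39561691,  0.39263405, -0.03185319]), 'moment': array([ 0.003768  ,  0.00585932, -0.0239668 ]), 'finger_force': 0.0, 'width': 0.08543725139870524} 0.019
```

View pics/top0.png

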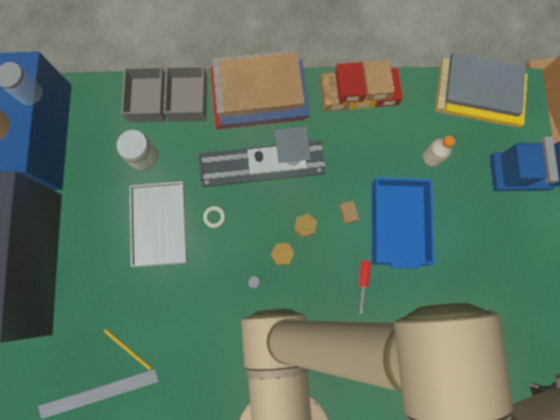

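View pics/scene0.png

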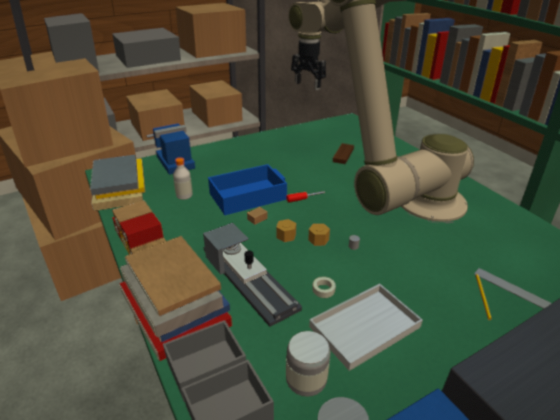

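The top view shows two brass caps at (306,225) and (283,254). The gauge base runs from (201,167) to (324,158), with the knob at (259,156). The tray is at (158,224) and the bin at (403,222). Nearby bystanders are the tape (214,217), box (349,212), slug (254,282) and screwdriver (365,285).

Run:
```python
from h import *
d=cam('top'); W=cloud(d); im=d['frame']; hsv=cv2.cvtColor(im,cv2.COLOR_RGB2HSV); H,S,V=[hsv[...,i].astype(int) for i in range(3)]
def blobs(m,z,name,amin=60):
    m=m.astype(np.uint8); n,l,st,c=cv2.connectedComponentsWithStats(m)
    for i in range(1,n):
        if st[i,4]<amin: continue
        cs,_=cv2.findContours((l==i).astype(np.uint8),cv2.RETR_EXTERNAL,cv2.CHAIN_APPROX_NONE)
        P=np.array([onz(d,u,v,z)[:2] for u,v in cs[0][:,0]],np.float32)*1000
        r=cv2.minAreaRect(P); ctr=onz(d,*c[i],z)
        print(name,st[i,4],c[i].round(0),'ctr',ctr.round(4),'rect',np.round(r[0],1),np.round(r[1],1),round(r[2],1),'zmed',np.nanmedian(W[l==i][:,2]).round(4))
reg=np.zeros((420,560),bool); reg[60:320,100:450]=1
blobs((H>10)&(H<28)&(S>120)&(V>70)&reg&(W[...,2]>.025)&(W[...,2]<.06),.038,'brass')
z=W[...,2]
blobs((H>105)&(H<125)&(S>150)&reg,.06,'bin',500)
r=reg.copy(); r[:,:120]=0;r[:170]=0;r[:,200:]=0
blobs((S<60)&(V>90)&r,.024,'tray',500)
r=np.zeros_like(reg); r[135:192,195:330]=1
blobs((S<90)&r&(z>.015)&(z<.035),.024,'base',100)
blobs((S<90)&r&(z>.08),.09,'cover',30)
r[:,275:]=0
blobs((V<60)&r&(z>.05),.086,'knob',10)
print('tops')
for u,v in [(306,225),(283,254)]: print(W[v,u])
# other cap-ish things anywhere
blobs((H>10)&(H<28)&(S>120)&(V>70)&reg,.038,'brassall',30)
```

```text
brass 160 [356.  99.] ctr [ 0.8334 -0.2032  0.038 ] rect [ 841.6 -187.8] [129.8  62.5] 56.2 zmed 0.0432
brass 325 [305. 225.] ctr [ 0.5011 -0.0621  0.038 ] rect [500.8 -62.2] [45.5 53.9] 79.5 zmed 0.0384
brass 342 [282. 254.] ctr [ 0.4316 -0.0039  0.038 ] rect [431.6  -3.9] [45.9 53.5] 62.4 zmed 0.0384
bin 4641 [402. 224.] ctr [ 0.4983 -0.2978  0.06  ] rect [ 501.4 -298.1] [145.6 216.8] 87.5 zmed 0.0064
tray 4721 [157. 224.] ctr [0.5117 0.3078 0.024 ] rect [514.2 308.1] [212.5 144. ] 3.8 zmed 0.0034
base 1939 [249. 166.] ctr [0.658  0.0765 0.024 ] rect [666.8  46.2] [ 89.6 321.5] 5.7 zmed 0.0183
cover 875 [292. 148.] ctr [ 0.684  -0.0321  0.09  ] rect [685.7 -32.8] [71.1 80. ] 5.3 zmed 0.0897
cover 62 [258. 155.] ctr [0.6675 0.0506 0.09  ] rect [666.8  51.3] [19.4 20.3] 89.7 zmed 0.086
tops
[ 0.50181737 -0.06399121  0.03787542]
[ 0.43056902 -0.00608514  0.04184137]
brassall 293 [359. 100.] ctr [ 0.8323 -0.2114  0.038 ] rect [ 857.8 -204.8] [109.  97.] 89.6 zmed 0.0424
brassall 33 [388.  96.] ctr [ 0.8431 -0.2897  0.038 ] rect [ 843.4 -288.8] [12.9 34.9] 49.8 zmed 0.0668
brassall 33 [326. 106.] ctr [ 0.8153 -0.1254  0.038 ] rect [ 819.5 -126.9] [15.7 25.2] 88.0 zmed 0.025
brassall 56 [447. 108.] ctr [ 0.8084 -0.4437  0.038 ] rect [ 809.2 -441.7] [16.1 28.7] 84.5 zmed 0.044
brassall 62 [447. 141.] ctr [ 0.7162 -0.4345  0.038 ] rect [ 717.3 -433.1] [15.8 28.1] 84.7 zmed 0.129
brassall 331 [305. 225.] ctr [ 0.5007 -0.0618  0.038 ] rect [500.6 -62.1] [45.5 54.3] 79.5 zmed 0.0384
brassall 343 [282. 254.] ctr [ 0.4316 -0.004   0.038 ] rect [431.6  -3.9] [45.9 53.5] 62.4 zmed 0.0384
```

```bash
cat >> h.py <<'E'
def q(psi): p=np.radians(psi)/2; return np.array([np.cos(p),np.sin(p),0,0])
E
python3 - <<'E'
from h import *
robot.move_ptp([0.53,0.04,0.36],q(95.5))
s=robot.sense();print(s['clock'],s['joint_positions'].round(3),s['tcp_pos'])
d=cam('wrist');save(d,'w1.png');print(d['extrinsics'].round(3).tolist(),d['fx'])
d=cam('top');save(d,'top1.png')
E
```

```text
2.6 [-0.149  0.294  1.117 -0.     1.731 -0.244] [0.53009542 0.03930238 0.35980191]
[[0.996, 0.09, 0.027, 0.524], [0.094, -0.951, -0.293, 0.115], [-0.0, 0.294, -0.956, 0.483], [0.0, 0.0, 0.0, 1.0]] 361.92477261777753
```

View pics/w1.png

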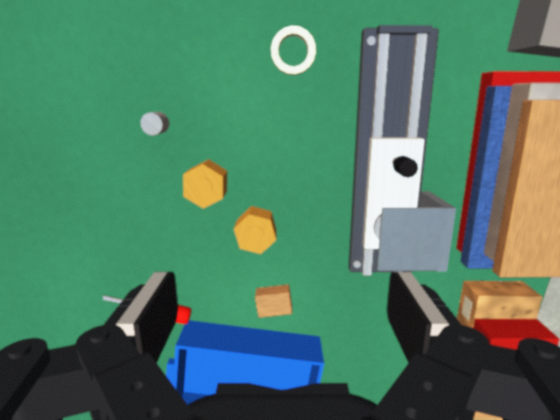

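View pics/top1.png

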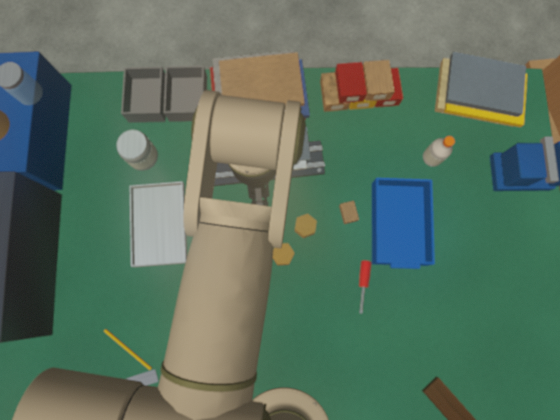

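The wrist view shows the knob at (405,166), the base's left edge from (363,30) to (350,270), and the caps at (205,184) and (255,231). There is no third cap.

Run:
```python
from h import *
d=cam('wrist'); W=cloud(d); im=d['frame']; hsv=cv2.cvtColor(im,cv2.COLOR_RGB2HSV); H,S,V=[hsv[...,i].astype(int) for i in range(3)]
m=(V<70)&(W[...,2]>.078); m[:,:380]=0;m[:140]=0;m[200:]=0;m[:,440:]=0
v,u=np.nonzero(m); print('knob',len(u),onz(d,u.mean(),v.mean(),.086),np.nanmean(W[m],0))
# base left edge: leaving green, per row
pts=[]
for v in range(40,260,4):
    for u in range(320,400):
        if not(H[v,u]>60 and H[v,u]<95 and S[v,u]>110): pts.append(onz(d,u,v,.024)[:2]);break
pts=np.array(pts); f=cv2.fitLine(pts.astype(np.float32),cv2.DIST_HUBER,0,.001,.001).ravel(); print('edge',f, np.degrees(np.arctan2(-f[0],f[1])))
for u,v in [(360,27),(437,27),(350,271)]: print(onz(d,u,v,.024))
for nm,uu,vv in [('a',205,184),('b',255,231)]:
    m=(H>10)&(H<28)&(S>120)&(V>70)
    n,l=cv2.connectedComponents(m.astype(np.uint8)); mm=(l==l[vv,uu])&(W[...,2]>.034)
    c,_=cv2.findContours(mm.astype(np.uint8),0,1); P=np.array([onz(d,*p[0],.038)[:2] for p in max(c,key=len)],np.float32)*1000
    print(nm,mm.sum(),cv2.minAreaRect(P),P.mean(0),np.nanmedian(W[mm],0))
```

```text
knob 267 [0.66845769 0.05386189 0.086     ] [0.66872324 0.05373521 0.08525696]
edge [ 0.09627981 -0.9953543   0.6221173   0.05960915] -174.47502
[0.60612756 0.20046484 0.024     ]
[0.69500239 0.20931174 0.024     ]
[ 0.64096871 -0.10915458  0.024     ]
a 1344 ((434.5036315917969, -1.7284584045410156), (57.310508728027344, 49.912322998046875), 32.52699661254883) [434.52878    -1.6099558] [ 0.43473179 -0.00109846  0.03799046]
b 1196 ((504.18994140625, -59.54860305786133), (51.49576950073242, 55.8444938659668), 79.67791748046875) [504.9637   -59.394196] [ 0.50447256 -0.05906608  0.0378782 ]
```

Run:
```python
from h import *
k=np.array([0.6683,0.0535]); y=np.array([-np.sin(np.radians(5.5)),np.cos(np.radians(5.5))])
robot.move_ptp([*k,0.16],q(95.5))
robot.line_to([*k,0.078],until_force=8)
robot.grip(0.0,70); s=robot.sense(); print(s['width'],s['tcp_pos'],s['finger_force'],s['wrist_force'])
p=np.array(s['tcp_pos'])[:2]
r=robot.line_to([*(p+y*0.124),0.078],max_speed=.05,until_force=25); s=robot.sense(); print(r,s['width'],s['tcp_pos'],s['wrist_force'],(s['tcp_pos'][:2]-p)@y)
robot.grip(0.06); z=robot.sense()['tcp_pos']; print(z); robot.line_to([*z[:2],.2])
robot.move_ptp([0.60,0.02,0.33],q(95.5))
d=cam('wrist');save(d,'w2.png'); print(robot.sense()['clock'])
```

```text
0.019925116747683193 [0.67015576 0.05366205 0.07880016] 68.34621548652649 [8.41517003 1.64519912 0.03719795]
True 0.020211920516607584 [0.65871216 0.17317236 0.07876434] [-1.33803276 -1.41947645  4.33463799] 0.1200569299221152
[0.65893337 0.17254967 0.07840042]
9.6917
```

View pics/w2.png

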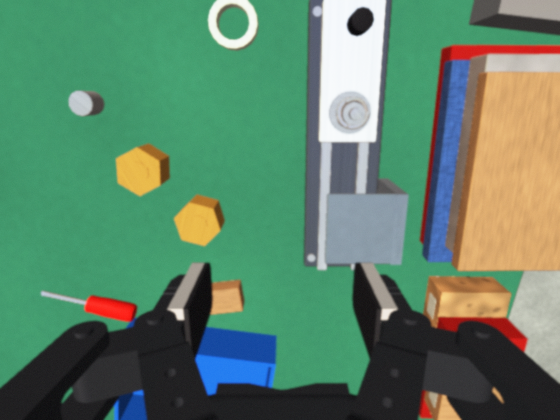

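The carriage is 120 mm out, against the stop, and the gauge tip shows at (350,110). Next I'll locate the gauge axis from close by.

Run:
```python
from h import *
robot.move_ptp([0.667,0.093,0.22],q(95.5))
d=cam('wrist');save(d,'w3.png'); W=cloud(d)
z=W[...,2]; g=cv2.cvtColor(d['frame'],cv2.COLOR_RGB2GRAY)
for lo,hi,zz in[(.070,.085,.0785),(.042,.050,.046)]:
    m=(z>lo)&(z<hi); m[:, :180]=0; m[:,380:]=0
    n,l,st,c=cv2.connectedComponentsWithStats(m.astype(np.uint8))
    for i in range(1,n):
        if st[i,4]>150:
            ys,xs=np.nonzero(l==i); P=W[l==i]; print(zz,st[i,4],c[i],np.nanmedian(P,0),np.nanmin(P,0),np.nanmax(P,0),onz(d,*c[i],zz))
```

```text
0.0785 212 [281.60377358 205.54716981] [0.66827176 0.08888515 0.0780304 ] [0.66257968 0.08195128 0.0701659 ] [0.6741399  0.09378302 0.07991263] [0.6682742  0.08893825 0.0785    ]
0.0785 158 [340.71518987 298.81012658] [0.72519406 0.01259541 0.07738227] [0.71729279 0.00369515 0.07038007] [0.73184829 0.01417353 0.08491443] [0.72520894 0.01274809 0.0785    ]
0.046 883 [281.53114383 187.78369196] [0.6670712  0.09836725 0.04596246] [0.64553403 0.06482231 0.04201997] [0.69123084 0.110635   0.04988899] [0.66763207 0.09485342 0.046     ]
```

View pics/w3.png

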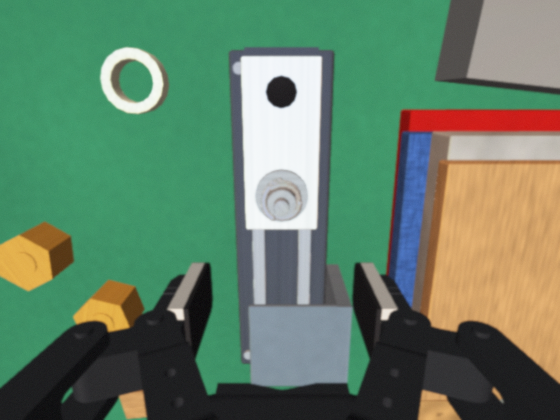

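```bash
cat >> h.py <<'E'
G=np.array([0.6672,0.0885])
def st(t=''):
    s=robot.sense(); print(t,'t%.1f w%.4f ff%.0f'%(s['clock'],s['width'],s['finger_force']),np.round(s['tcp_pos'],4),'F',np.round(s['wrist_force'],1),'M',np.round(s['moment'],2),'j6 %.2f'%s['joint_positions'][5]); return s
def pick(c,psi,psi2):
    robot.grip(0.066,30); robot.move_ptp([*c,.15],q(psi)); robot.line_to([*c,.026],until_force=15)
    robot.grip(0.03,25); st('g1'); robot.grip(0.066)
    robot.line_to([*c,.06]); robot.move_ptp([*c,.06],q(psi2)); robot.line_to([*c,.026],until_force=15)
    robot.grip(0.03,25); st('g2'); robot.grip(0.066)
    robot.line_to([*c,.06]); robot.move_ptp([*c,.06],q(psi)); robot.line_to([*c,.026],until_force=15)
    robot.grip(0.03,60); st('g3'); robot.line_to([*c,.16]); st('lift')
E
python3 - <<'E'
from h import *
pick([0.4345,-0.0015],212.5,152.5)
robot.move_ptp([*G,.14],q(212.5)); robot.dwell(.3); st('hover')
r=robot.line_to([*G,.078],max_speed=.03,until_force=5); print(r); st('rest')
E
```

```text
g1 t13.8 w0.0498 ff26 [ 0.4349 -0.0016  0.0268] F [-0.7  0.8  6.2] M [0.15 0.13 0.03] j6 -2.42
g2 t16.2 w0.0498 ff27 [ 0.4349 -0.0016  0.0268] F [-0.9 -0.6  5.9] M [-0.02  0.18 -0.02] j6 -1.37
g3 t18.5 w0.0493 ff63 [ 0.4349 -0.0016  0.0269] F [-1.1  0.9  6.7] M [0.18 0.26 0.03] j6 -2.42
lift t19.5 w0.0486 ff62 [ 0.4341 -0.0014  0.1593] F [ 0.4  0.5 -0.9] M [-0.   -0.03 -0.03] j6 -2.42
hover t20.8 w0.0489 ff62 [0.667  0.088  0.1406] F [ 0.1  0.2 -1.3] M [-0.01 -0.05  0.01] j6 -2.18
True
rest t22.2 w0.0492 ff63 [0.6672 0.0885 0.0922] F [-1.7 -0.   4.6] M [ 0.02 -0.08  0.02] j6 -2.18
```

```bash
cat >> h.py <<'E'
def screw(psi,z,sgn=-1,step=15,mmax=1.0,total=300,ft=5,g=G,verbose=True):
    turned=0
    while turned<total:
        psi+=sgn*step; turned+=step
        s=robot.sense(); fz=s['wrist_force'][2]
        z+=sgn*.027*step/360+np.clip((fz-ft)*1e-4,-.0006,.0008)
        try: robot.line_to([*g,z],frame=q(psi),max_speed=.0027)
        except robot.PlanningError as e: print('plan',e); psi-=sgn*step; turned-=step; break
        s=robot.sense()
        if verbose: print(turned,'z%.4f/%.4f'%(s['tcp_pos'][2],z),'F',np.round(s['wrist_force'],1),'Mz %.2f'%s['moment'][2],'w%.4f j6 %.2f t%.1f'%(s['width'],s['joint_positions'][5],s['clock']))
        if abs(s['moment'][2])>mmax or s['joint_positions'][5]>2.8: break
        if sgn<0 and s['wrist_force'][2]>25: break
    return psi,z,turned
E
python3 - <<'E'
from h import *
robot.grip(0.03,35)
print(screw(212.5,.0920,total=60))
E
```

```text
15 z0.0914/0.0909 F [-0.2 -1.3  4.8] Mz -0.02 w0.0492 j6 -1.92 t22.9
30 z0.0905/0.0898 F [0.8 1.2 6.3] Mz -0.03 w0.0490 j6 -1.66 t23.4
45 z0.0892/0.0888 F [ 1.4 -2.4  6.3] Mz -0.06 w0.0492 j6 -1.40 t23.9
60 z0.0880/0.0878 F [ 2.3 -4.9  5.4] Mz -0.04 w0.0489 j6 -1.14 t24.4
(152.5, np.float64(0.08778677366103504), 60)
```

Run:
```python
from h import *
print(screw(152.5,.08778,total=230))
```

```text
15 z0.0869/0.0867 F [ 2.5 -5.7  4.1] Mz -0.05 w0.0490 j6 -0.88 t24.9
30 z0.0858/0.0855 F [ 2.6 -7.   5.1] Mz -0.03 w0.0492 j6 -0.61 t25.4
45 z0.0847/0.0844 F [ 1.7 -7.   6.2] Mz -0.03 w0.0493 j6 -0.35 t26.0
60 z0.0836/0.0834 F [ 1.5 -7.   6.1] Mz -0.09 w0.0485 j6 -0.09 t26.5
75 z0.0826/0.0823 F [ 0.1 -5.9  6.2] Mz -0.07 w0.0489 j6 0.17 t26.9
90 z0.0815/0.0813 F [ 1.9 -6.3  3.9] Mz -0.01 w0.0492 j6 0.43 t27.4
105 z0.0808/0.0801 F [ 0.4 -7.1  7.1] Mz 0.01 w0.0487 j6 0.69 t28.0
120 z0.0805/0.0792 F [ 0.7 -7.  10.8] Mz 0.02 w0.0488 j6 0.96 t28.4
135 z0.0799/0.0786 F [-1.5 -7.1 10.6] Mz -0.00 w0.0493 j6 1.22 t28.9
150 z0.0792/0.0781 F [ 1.4 -6.6  9.7] Mz -0.10 w0.0492 j6 1.48 t29.3
165 z0.0783/0.0774 F [ 0.7 -8.3  9.6] Mz 0.19 w0.0491 j6 1.74 t29.7
180 z0.0777/0.0768 F [ 2.  -9.4  8.3] Mz 0.27 w0.0494 j6 2.00 t30.1
195 z0.0770/0.0760 F [ -3.2 -16.3  13.5] Mz 1.35 w0.0492 j6 2.26 t30.5
(-42.5, np.float64(0.07596990784884979), 195)
```

```bash
cat >> h.py <<'E'
def height(name,psi,g=G):
    p=robot.sense()['tcp_pos']
    robot.line_to([*p[:2],.20]); robot.move_ptp([g[0],g[1]+.004,.22],q(95.5)); robot.dwell(.2)
    d=cam('wrist'); save(d,name); W=cloud(d)
    hsv=cv2.cvtColor(d['frame'],cv2.COLOR_RGB2HSV); H,S,V=[hsv[...,i].astype(int) for i in range(3)]
    m=(H>10)&(H<28)&(S>120)&(V>70)&(np.hypot(W[...,0]-g[0],W[...,1]-g[1])<.045)&(W[...,2]>.06)
    zs=W[m][:,2]; top=m&(W[...,2]>np.nanpercentile(zs,80)-.004)
    c,_=cv2.findContours(top.astype(np.uint8),0,1); zt=np.nanmedian(W[top][:,2]); P=np.array([onz(d,*p[0],zt)[:2] for p in max(c,key=len)],np.float32)*1000
    print('top z',zt,'n',top.sum(),'rect',cv2.minAreaRect(P),'med',np.nanmedian(W[top],0))
    # carriage deck & seat reference
    s=(np.abs(W[...,2]-.046)<.006); s[:,:240]=0; s[:,330:]=0; 
    return d,W
E
python3 - <<'E'
from h import *
st(); robot.dwell(.3); st(); robot.grip(0.066); st()
d,W=height('w4.png',0)
print(np.round(W[100:140:8,285],4))
E
```

```text
t30.5 w0.0492 ff64 [0.6668 0.0855 0.077 ] F [ -3.2 -16.3  13.5] M [-3.28  1.41  1.35] j6 2.26
 t30.8 w0.0489 ff64 [0.6663 0.0851 0.0768] F [ -4.7 -18.6  13.4] M [-3.37  1.66  0.74] j6 2.26
 t31.1 w0.0661 ff0 [0.6667 0.0892 0.0753] F [-0.4 -0.4  0.7] M [-0.02 -0.01 -0.02] j6 2.27
top z 0.09247954375269599 n 2110 rect ((668.4530639648438, 86.84589385986328), (30.82468605041504, 54.9925651550293), 67.29156494140625) med [0.66758679 0.08657034 0.09247954]
[[0.6631 0.1661 0.0865]
 [0.6641 0.1596 0.0406]
 [0.6647 0.1533 0.0408]
 [0.6653 0.147  0.0404]
 [0.666  0.1405 0.0397]]
```

View pics/w4.png

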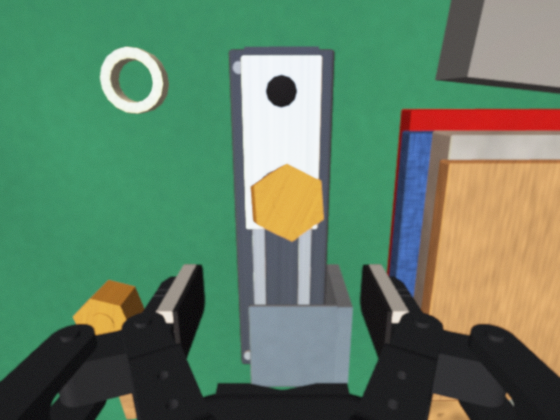

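```bash
cat >> h.py <<'E'
def capfit(d,W,g=G,r=.045,zmin=.06):
    hsv=cv2.cvtColor(d['frame'],cv2.COLOR_RGB2HSV); H,S,V=[hsv[...,i].astype(int) for i in range(3)]
    m=(H>10)&(H<28)&(S>120)&(V>70)&(np.hypot(W[...,0]-g[0],W[...,1]-g[1])<r)&(W[...,2]>zmin)
    P=W[m]; keep=np.ones(len(P),bool)
    for _ in range(8):
        A=np.c_[P[:,:2]-g,np.ones(len(P))]; c=np.linalg.lstsq(A[keep],P[keep,2],rcond=None)[0]; res=P[:,2]-A@c; keep=(res<.003)&(res>-.003)
    top=np.zeros_like(m); top[m]=keep
    top=cv2.morphologyEx(top.astype(np.uint8),cv2.MORPH_OPEN,np.ones((3,3)))
    cc,_=cv2.findContours(top,0,1); Q=np.array([onz(d,*p[0],c[2])[:2] for p in max(cc,key=len)],np.float32)*1000
    (cx,cy),(w,h),a=cv2.minAreaRect(Q); flat=a if w<h else a+90
    print('tilt deg',np.degrees(np.arctan(c[:2])).round(1),'z at g %.4f'%c[2],'n',keep.sum(),'ctr',round(cx,1),round(cy,1),'size',round(w,1),round(h,1),'flatnormal mod60 %.1f'%(flat%60))
    return c,flat%60
E
python3 - <<'E'
from h import *
d=cam('wrist'); W=cloud(d); capfit(d,W)
E
```

```text
tilt deg [ -8.2 -15.6] z at g 0.0922 n 3873 ctr 672.4 95.1 size 49.8 55.9 flatnormal mod60 9.5
```

The depth fit puts the cap about 17° off level and yawed away from the grip, so it is cross-threaded and this height reading does not count. I'll take it off, centre the gauge by pinching it, and retry.

Run:
```python
from h import *
g=np.array([.667,.0875])
robot.move_ptp([*g,.14],q(99.5)); robot.line_to([*g,.082],until_force=8); robot.grip(.03,30); st('grip')
p,z,t=screw(99.5,.082,sgn=+1,total=135,ft=-2,g=g,mmax=2)
robot.line_to([*g,.16],max_speed=.05,until_force=40); st('up')
d=cam('wrist'); save(d,'w5.png')
```

```text
grip t35.7 w0.0520 ff31 [0.6704 0.0878 0.0857] F [8.9 3.1 3.5] M [ 0.45 -1.43  0.03] j6 -0.21
15 z0.0865/0.0837 F [7.5 4.3 0.4] Mz -0.02 w0.0521 j6 -0.47 t36.4
30 z0.0874/0.0850 F [2.3 4.1 0.1] Mz -0.01 w0.0519 j6 -0.73 t37.0
45 z0.0881/0.0864 F [-2.   2.8  6.4] Mz -0.11 w0.0524 j6 -0.99 t37.6
60 z0.0893/0.0883 F [-4.3  3.4  5.5] Mz -0.20 w0.0520 j6 -1.26 t38.4
75 z0.0904/0.0902 F [-5.8  1.5  2.8] Mz -0.23 w0.0517 j6 -1.52 t39.1
90 z0.0916/0.0918 F [-7.1  0.3  1.7] Mz -0.24 w0.0521 j6 -1.78 t39.8
105 z0.0927/0.0933 F [-8.8  0.5  0. ] Mz -0.15 w0.0519 j6 -2.04 t40.5
120 z0.0937/0.0946 F [-8.5 -1.4 -0.2] Mz 0.01 w0.0517 j6 -2.30 t41.1
135 z0.0944/0.0959 F [-9.  -1.3 -3.2] Mz -0.07 w0.0523 j6 -2.57 t41.7
up t43.1 w0.0512 ff33 [0.6669 0.0875 0.1596] F [-0.2 -0.3 -0.9] M [0.06 0.04 0.04] j6 -2.57
```

View pics/w5.png

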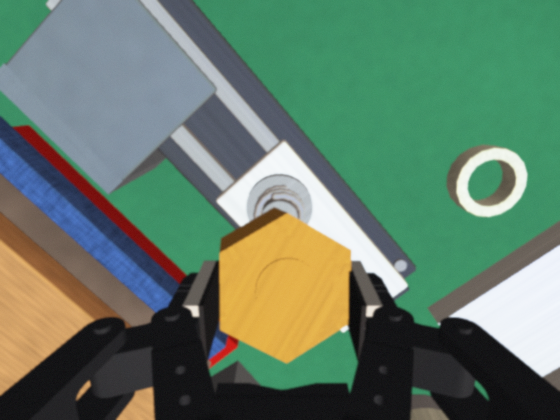

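Run:
```python
from h import *
c=[0.4345,-0.0015]
robot.move_ptp([*c,.12],q(212.5)); robot.line_to([*c,.015],max_speed=.05,until_force=6); st('down'); robot.grip(.066); robot.line_to([*c,.12])
g=np.array([.667,.0872])
for psi in (95.5,185.5,95.5):
    robot.move_ptp([*g,.14],q(psi)); robot.line_to([*g,.073],until_force=8); a=st('open'); robot.grip(.02,20); robot.dwell(.2); b=st('pinch %.1f'%psi); robot.grip(.06); st('rel'); robot.line_to([*g,.14])
# look at caps
robot.move_ptp([0.47,-0.05,.22],q(95.5)); d=cam('wrist'); save(d,'w6.png'); W=cloud(d)
for c in ([.4345,-.0015],[.5045,-.0593]): capfit(d,W,np.array(c),.035,.025)
```

```text
down t45.6 w0.0509 ff30 [ 0.4351 -0.0016  0.0397] F [ 1.7 -0.7  2.2] M [-0.12 -0.2   0.03] j6 -2.42
open t49.1 w0.0663 ff0 [0.6674 0.0871 0.0738] F [ 0.3 -0.9  0.6] M [-0.01 -0.01 -0.04] j6 -0.14
pinch 95.5 t49.7 w0.0314 ff20 [0.6671 0.0872 0.0742] F [-2.3  0.1  6.5] M [-0.1   0.5  -0.04] j6 -0.14
rel t50.1 w0.0601 ff0 [0.667  0.0872 0.0729] F [ 0.9  0.5 -0.2] M [-0.04 -0.02 -0.02] j6 -0.14
open t52.7 w0.0600 ff0 [0.6675 0.0872 0.0738] F [-0.7  0.3 -0.2] M [ 0.02 -0.03 -0.02] j6 -1.71
pinch 185.5 t53.3 w0.0312 ff19 [0.6677 0.0865 0.0746] F [-0.3 -4.2  5. ] M [-0.77  0.05 -0.03] j6 -1.71
rel t53.7 w0.0599 ff0 [0.6669 0.0874 0.0728] F [-0.3 -0.3 -0.9] M [-0.07  0.   -0.02] j6 -1.71
open t56.3 w0.0599 ff0 [0.6675 0.0872 0.0738] F [1.4 0.5 0.9] M [0.03 0.02 0.04] j6 -0.14
pinch 95.5 t56.9 w0.0316 ff20 [0.6671 0.0872 0.0744] F [-2.2 -1.3  5.6] M [-0.06  0.53 -0.02] j6 -0.14
rel t57.2 w0.0596 ff0 [0.667  0.0872 0.0729] F [ 0.7 -0.3  0.8] M [-0.01  0.01  0.02] j6 -0.14
tilt deg [0.2 2.4] z at g 0.0375 n 1444 ctr 434.1 21.7 size 44.6 29.2 flatnormal mod60 0.2
tilt deg [ 0. -0.] z at g 0.0381 n 2695 ctr 504.2 -60.5 size 49.4 56.2 flatnormal mod60 19.3
```

View pics/w6.png

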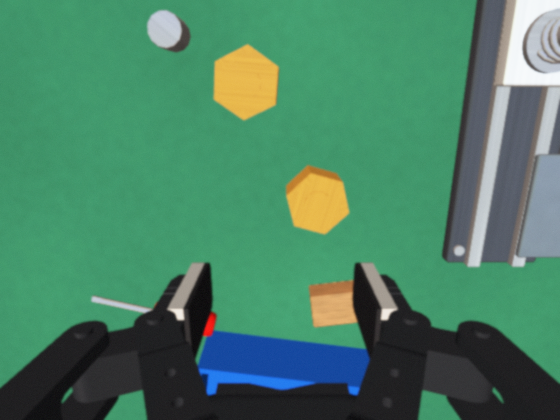

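Cap a is at (246,82), about 15 mm from where I set it down. I'll refit it there, pick it up and retry with the corrected gauge axis.

```bash
sed -i 's/^G=.*/G=np.array([.6669,.0864])/' h.py
python3 - <<'E'
from h import *
d=cam('wrist'); W=cloud(d); c,f=capfit(d,W,np.array([.434,.02]),.05,.015)
robot.move_ptp([0.434,-0.01,.22],q(95.5)); d=cam('wrist'); W=cloud(d); c,f=capfit(d,W,np.array([.434,.015]),.05,.01)
m=(d['frame'][...,0]>150)&(d['frame'][...,2]<90); v,u=np.nonzero(m&(np.hypot(W[...,0]-.434,W[...,1]-.015)<.045)); P=W[v,u]; print(np.nanpercentile(P,[2,50,98],axis=0).round(4))
E
```

```text
tilt deg [ 0.  -0.1] z at g 0.0384 n 3542 ctr 434.4 33.9 size 50.0 55.6 flatnormal mod60 0.2
tilt deg [0.1 0.1] z at g 0.0381 n 3100 ctr 434.2 33.7 size 49.7 55.6 flatnormal mod60 0.7
[[0.4105 0.0081 0.0361]
 [0.4339 0.0342 0.0381]
 [0.4581 0.0571 0.0401]]
```

Run:
```python
from h import *
pick([.4342,.0322],210.5,150.5)
robot.move_ptp([*G,.14],q(210.5)); robot.dwell(.3); st('hover')
r=robot.line_to([*G,.078],max_speed=.03,until_force=5); print(r); s=st('rest')
p,z,t=screw(210.5,s['tcp_pos'][2],total=90,ft=4); print(p,z)
```

```text
g1 t62.5 w0.0496 ff27 [0.4346 0.0322 0.0268] F [-1.1 -0.   5.8] M [ 0.09  0.09 -0.02] j6 -2.30
g2 t64.8 w0.0499 ff27 [0.4346 0.0321 0.0268] F [-0.5  0.6  6.3] M [-0.02  0.09 -0.02] j6 -1.26
g3 t67.1 w0.0490 ff63 [0.4347 0.0321 0.0269] F [-0.4  0.3  6.8] M [ 0.01  0.22 -0.02] j6 -2.30
lift t68.2 w0.0488 ff62 [0.4338 0.0323 0.1593] F [-0.2 -0.1 -1.3] M [ 0.06  0.01 -0.02] j6 -2.30
hover t69.4 w0.0491 ff62 [0.6666 0.0861 0.1406] F [-0.2  0.3  0. ] M [ 0.03 -0.   -0.01] j6 -2.15
True
rest t70.9 w0.0489 ff63 [0.6669 0.0864 0.0921] F [-0.5 -0.1  4.9] M [-0.    0.15 -0.  ] j6 -2.15
15 z0.0912/0.0911 F [ 1. -0.  0.] Mz -0.06 w0.0497 j6 -1.89 t71.3
30 z0.0900/0.0895 F [-1.   0.1  4.4] Mz -0.02 w0.0489 j6 -1.63 t71.9
45 z0.0888/0.0885 F [-0.7  0.   5.5] Mz -0.08 w0.0493 j6 -1.37 t72.4
60 z0.0877/0.0875 F [0.5 0.1 4.6] Mz -0.05 w0.0488 j6 -1.10 t72.9
75 z0.0866/0.0864 F [-0.1  0.4  4.2] Mz 0.01 w0.0492 j6 -0.84 t73.4
90 z0.0855/0.0853 F [-0.4  1.5  5.1] Mz -0.03 w0.0488 j6 -0.58 t73.9
120.5 0.08530795682301799
```

Lateral forces are near zero now. I'll carry on screwing.

Run:
```python
from h import *
p,z,t=screw(120.5,.0853,total=210,ft=4); print(p,z)
```

```text
15 z0.0843/0.0843 F [-0.5  0.8  5. ] Mz -0.10 w0.0488 j6 -0.32 t74.4
30 z0.0832/0.0833 F [0.3 1.  3.8] Mz -0.02 w0.0488 j6 -0.06 t74.9
45 z0.0821/0.0821 F [0.4 0.1 4.1] Mz -0.03 w0.0486 j6 0.20 t75.5
60 z0.0810/0.0810 F [1.1 0.4 4.1] Mz -0.03 w0.0491 j6 0.47 t76.0
75 z0.0808/0.0799 F [-0.4 -0.8  8.3] Mz 0.02 w0.0490 j6 0.73 t76.5
90 z0.0806/0.0792 F [-1.3 -0.6 10.6] Mz 0.09 w0.0491 j6 0.99 t76.9
105 z0.0798/0.0787 F [-1.3 -1.  10.1] Mz -0.01 w0.0490 j6 1.25 t77.3
120 z0.0791/0.0782 F [-2.4 -2.5  9. ] Mz -0.09 w0.0491 j6 1.51 t77.7
135 z0.0782/0.0776 F [-3.  -1.1  8.1] Mz 0.32 w0.0490 j6 1.78 t78.1
150 z0.0776/0.0769 F [-5.2 -2.7 10.4] Mz 1.66 w0.0488 j6 2.03 t78.5
-29.5 0.07687048542041108
```

Run:
```python
from h import *
robot.dwell(.3); robot.grip(.066); st()
p=robot.sense()['tcp_pos']; robot.line_to([*p[:2],.20]); robot.move_ptp([G[0],G[1]+.004,.22],q(95.5)); robot.dwell(.2)
d=cam('wrist'); save(d,'w7.png'); W=cloud(d); capfit(d,W); save(cam('scene'),'s7.png')
i=cv2.imread('pics/s7.png')[200:330,180:350]; cv2.imwrite('pics/c7.png',cv2.resize(i,None,fx=4,fy=4,interpolation=2))
```

```text
t79.2 w0.0657 ff0 [0.6668 0.0864 0.0764] F [-0.  -0.2 -0.3] M [-0.    0.02 -0.07] j6 2.04
tilt deg [-0.9  3.8] z at g 0.0891 n 3680 ctr 666.2 86.1 size 48.8 56.0 flatnormal mod60 10.6
```

View pics/c7.png

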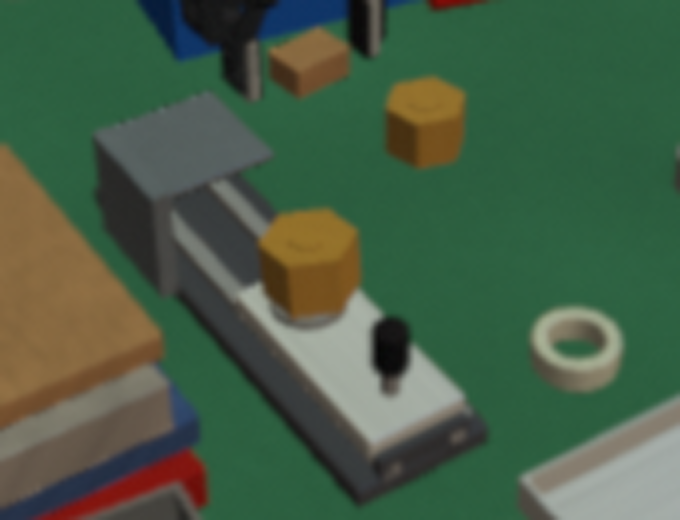

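The cap moved smoothly to centre height 27 mm over the seat, which is the "stops short" height. From there it only sank against about 10 N and then jammed near 24 mm. Both attempts stalled at the same height, so cap a stops short. I'll unscrew it and put it in the bin.

Run:
```python
from h import *
robot.move_ptp([*G,.14],q(-19.5)); robot.line_to([*G,.081],until_force=8); robot.grip(.03,50); s=st('grip')
p,z,t=screw(-19.5,.0815,sgn=+1,step=30,total=240,ft=0,mmax=2.5)
robot.line_to([*G,.18],max_speed=.1,until_force=40); s=st('up')
if .045<s['width']<.06:
    robot.move_ptp([.46,-.294,.19],q(92)); robot.line_to([.46,-.294,.048]); st('bin'); robot.grip(.07); robot.line_to([.46,-.294,.2])
    save(cam('wrist'),'w8.png')
st()
```

```text
grip t84.9 w0.0492 ff52 [0.6674 0.0853 0.0835] F [-3.3 -5.   8.2] M [-0.79  0.7   1.02] j6 1.86
30 z0.0852/0.0846 F [ 4.6 -3.5 -5.3] Mz -0.01 w0.0490 j6 1.34 t86.2
60 z0.0866/0.0863 F [ 7.1 -1.  -8.6] Mz 0.01 w0.0492 j6 0.82 t86.9
90 z0.0887/0.0879 F [ 6.8  1.5 -6.6] Mz 0.06 w0.0494 j6 0.29 t87.6
120 z0.0906/0.0896 F [ 3.7  3.6 -1.9] Mz -0.04 w0.0493 j6 -0.23 t88.3
150 z0.0923/0.0916 F [1.1 3.3 0.5] Mz -0.10 w0.0494 j6 -0.75 t89.2
180 z0.0941/0.0939 F [-0.8  2.7  2.2] Mz -0.05 w0.0491 j6 -1.28 t90.1
210 z0.0963/0.0964 F [-5.2  1.7  3.5] Mz -0.13 w0.0492 j6 -1.80 t91.1
240 z0.0986/0.0990 F [-1.8 -4.4 -2.3] Mz -0.08 w0.0492 j6 -2.32 t92.1
up t93.0 w0.0492 ff54 [0.6666 0.0865 0.1792] F [ 0.7  0.6 -1. ] M [-0.02 -0.01  0.01] j6 -2.32
bin t95.7 w0.0492 ff54 [ 0.4604 -0.2942  0.0487] F [ 0.5  0.2 -1.4] M [-0.06  0.   -0.02] j6 -0.82
 t97.3 w0.0701 ff0 [ 0.4597 -0.2938  0.1991] F [-0.3  0.1  0. ] M [-0.    0.02 -0.06] j6 -0.82
```

View pics/w8.png

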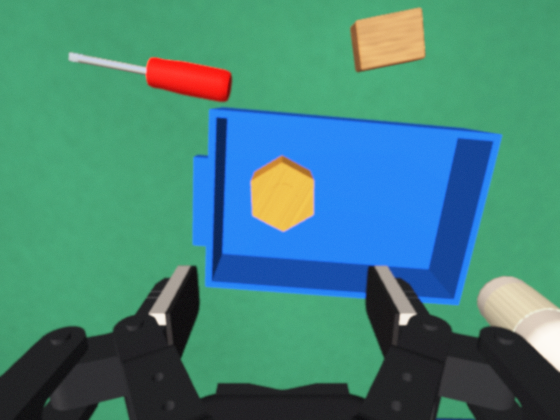

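Cap a stands in the bin at (282,195). Next is cap b, with a fresh look before the pick and a gentler force limit on the screw.

```bash
sed -i 's/-.0006,.0008)/-.0006,.0011)/; s/\[2\]>25: break/[2]>fmax: break/; s/verbose=True/verbose=True,fmax=25/' h.py
python3 - <<'E'
from h import *
robot.move_ptp([.505,-.085,.22],q(95.5)); d=cam('wrist'); W=cloud(d); c,f=capfit(d,W,np.array([.504,-.06]),.06,.02)
hsv=cv2.cvtColor(d['frame'],cv2.COLOR_RGB2HSV)
E
```

```text
tilt deg [-0.   0.1] z at g 0.0381 n 2977 ctr 504.3 -60.9 size 49.5 56.0 flatnormal mod60 19.6
```

Run:
```python
from h import *
pick([.5043,-.0625],229.6,169.6)
robot.move_ptp([*G,.14],q(229.6)); robot.dwell(.3); st('hover')
r=robot.line_to([*G,.076],max_speed=.03,until_force=5); print(r); s=st('rest')
if r: print(screw(229.6,s['tcp_pos'][2],total=285,ft=3,fmax=9,mmax=.8))
```

```text
g1 t101.7 w0.0496 ff27 [ 0.5047 -0.0626  0.0269] F [-1.7  0.4  6.4] M [ 0.1   0.15 -0.01] j6 -2.79
g2 t104.0 w0.0500 ff27 [ 0.5048 -0.0627  0.0269] F [-0.8  0.4  5.3] M [0.12 0.08 0.01] j6 -1.75
g3 t106.3 w0.0489 ff63 [ 0.5048 -0.0626  0.0271] F [-0.8 -0.1  6.6] M [ 0.17  0.27 -0.04] j6 -2.79
lift t107.4 w0.0492 ff62 [ 0.5038 -0.0624  0.1592] F [ 0.2 -0.3 -0.8] M [-0.03 -0.01 -0.01] j6 -2.79
hover t108.5 w0.0492 ff62 [0.6667 0.0855 0.1405] F [ 0.5 -0.8 -0.8] M [ 0.04  0.01 -0.01] j6 -2.48
True
rest t110.1 w0.0492 ff63 [0.6669 0.0864 0.0894] F [-0.6 -0.   5.2] M [-0.01  0.06 -0.01] j6 -2.48
15 z0.0885/0.0885 F [ 1.3 -0.  -0.9] Mz -0.03 w0.0489 j6 -2.22 t110.5
30 z0.0873/0.0870 F [-0.1 -0.2  2.9] Mz -0.01 w0.0491 j6 -1.96 t111.1
45 z0.0861/0.0858 F [ 0.5 -0.5  2.7] Mz 0.03 w0.0495 j6 -1.70 t111.7
60 z0.0850/0.0847 F [ 0.  -0.8  5.2] Mz -0.07 w0.0491 j6 -1.44 t112.2
75 z0.0839/0.0838 F [ 1.2 -0.   4.7] Mz -0.02 w0.0494 j6 -1.18 t112.7
90 z0.0828/0.0828 F [ 1.1 -1.2  2.6] Mz -0.01 w0.0494 j6 -0.92 t113.1
105 z0.0816/0.0816 F [ 1.1 -1.3  2.9] Mz 0.02 w0.0493 j6 -0.65 t113.7
120 z0.0805/0.0805 F [ 1.  -1.1  2. ] Mz -0.03 w0.0490 j6 -0.39 t114.2
135 z0.0793/0.0793 F [ 1.6 -2.2  2.1] Mz 0.01 w0.0489 j6 -0.13 t114.7
150 z0.0782/0.0781 F [ 1.4 -1.5  3. ] Mz -0.02 w0.0494 j6 0.13 t115.3
165 z0.0771/0.0769 F [ 0.5 -1.4  4.3] Mz -0.02 w0.0493 j6 0.39 t115.8
180 z0.0760/0.0760 F [ 0.5 -2.5  4.8] Mz -0.08 w0.0493 j6 0.66 t116.3
195 z0.0749/0.0750 F [ 3.  -1.   2.8] Mz -0.03 w0.0492 j6 0.92 t116.8
210 z0.0738/0.0739 F [ 1.6 -1.4  2.2] Mz 0.06 w0.0490 j6 1.18 t117.3
225 z0.0731/0.0727 F [ 1.2 -1.5  5. ] Mz -0.09 w0.0491 j6 1.44 t117.9
240 z0.0731/0.0717 F [ 0.6 -3.   9.5] Mz -0.17 w0.0489 j6 1.70 t118.3
(-10.400000000000006, np.float64(0.07173169993995217), 240)
```

Cap b is home: its rim reached the seat smoothly at 19 mm. I'll unscrew it and put it in the tray.

Run:
```python
from h import *
robot.dwell(.3)
p,z,t=screw(-10.4,.0728,sgn=+1,step=30,total=240,ft=0,mmax=2.5)
robot.line_to([*G,.18],max_speed=.1,until_force=40); s=st('up')
if .045<s['width']<.06:
    c=[.5142,.306]
    robot.move_ptp([*c,.17],q(95)); st('over'); robot.line_to([*c,.034],until_force=12); st('tray'); robot.grip(.07); robot.line_to([*c,.2])
    d=cam('wrist'); save(d,'w9.png'); capfit(d,cloud(d),np.array(c),.06,.02)
st()
```

```text
30 z0.0750/0.0760 F [-1.5 -4.2 -8.7] Mz -0.06 w0.0491 j6 1.18 t120.2
60 z0.0774/0.0776 F [-1.5 -2.6 -7.7] Mz 0.03 w0.0491 j6 0.66 t120.9
90 z0.0795/0.0793 F [ 0. -1. -6.] Mz 0.04 w0.0491 j6 0.14 t121.6
120 z0.0815/0.0809 F [-0.4 -1.  -0.7] Mz -0.03 w0.0488 j6 -0.39 t122.3
150 z0.0833/0.0831 F [ 1.  -0.4 -0.6] Mz 0.02 w0.0489 j6 -0.91 t123.2
180 z0.0853/0.0853 F [ 0.4 -0.5 -0.6] Mz -0.06 w0.0492 j6 -1.43 t124.0
210 z0.0875/0.0875 F [ 0.2  0.6 -0.9] Mz -0.01 w0.0488 j6 -1.96 t124.9
240 z0.0896/0.0897 F [ 0.5  0.6 -1. ] Mz 0.02 w0.0493 j6 -2.48 t125.8
up t126.8 w0.0489 ff64 [0.6666 0.0864 0.1792] F [ 0.  -0.1 -1.6] M [ 0.03  0.06 -0.02] j6 -2.48
over t129.2 w0.0493 ff64 [0.5144 0.3059 0.17  ] F [-0.3 -0.3 -1.5] M [0.   0.02 0.03] j6 0.25
tray t130.2 w0.0488 ff64 [0.5147 0.3062 0.0349] F [-0.1  0.1 -1.1] M [-0.01 -0.01  0.02] j6 0.25
tilt deg [ 0.1 -0.1] z at g 0.0411 n 3140 ctr 515.6 308.1 size 48.1 55.6 flatnormal mod60 5.0
 t131.9 w0.0701 ff0 [0.5139 0.3059 0.1991] F [ 0.2 -0.3  0.1] M [-0.06 -0.03 -0.03] j6 0.25
```

View pics/w9.png

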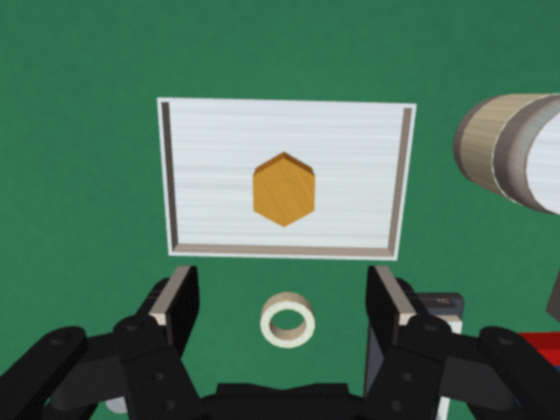

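Cap b is standing in the tray at (284,190). Now I'll slide the gauge back under its cover.

Run:
```python
from h import *
y=np.array([-np.sin(np.radians(5.5)),np.cos(np.radians(5.5))])
k=G+.085*y; print(k)
robot.grip(.06,70); robot.move_ptp([*k,.17],q(95.5)); robot.line_to([*k,.078],until_force=8); robot.grip(0,70); s=st('grip'); p=s['tcp_pos'][:2]
r=robot.line_to([*(p-y*.126),.078],max_speed=.05,until_force=25); s=st(r); print('travel',(s['tcp_pos'][:2]-p)@y)
robot.grip(.06); z=robot.sense()['tcp_pos']; st(); robot.line_to([*z[:2],.2])
robot.move_ptp([0.53,0.04,0.36],q(95.5)); d=cam('wrist'); save(d,'w10.png'); W=cloud(d)
hsv=cv2.cvtColor(d['frame'],cv2.COLOR_RGB2HSV); m=(hsv[...,2]<70)&(W[...,2]>.078); m[:,:380]=0;m[:140]=0;m[200:]=0;m[:,440:]=0
v,u=np.nonzero(m); print('knob',len(u),onz(d,u.mean(),v.mean(),.086)); st()
save(cam('top'),'top10.png')
```

```text
[0.65875311 0.17100868]
grip t134.2 w0.0199 ff68 [0.6589 0.1711 0.079 ] F [-1.5 -0.2  5.3] M [-0.02  0.36  0.01] j6 -0.02
True t136.4 w0.0202 ff68 [0.6704 0.0528 0.0791] F [-0.7  1.6  3.4] M [ 0.1   0.07 -0.05] j6 -0.20
travel -0.11880013390464121
 t136.9 w0.0599 ff0 [0.67   0.0527 0.0782] F [-0.1  0.3 -0.9] M [-0.05  0.03  0.02] j6 -0.20
knob 270 [0.66828646 0.05381549 0.086     ]
 t138.8 w0.0598 ff0 [0.5306 0.0399 0.358 ] F [0.1 0.1 0.9] M [-0.02 -0.   -0.04] j6 -0.24
```

View pics/w10.png

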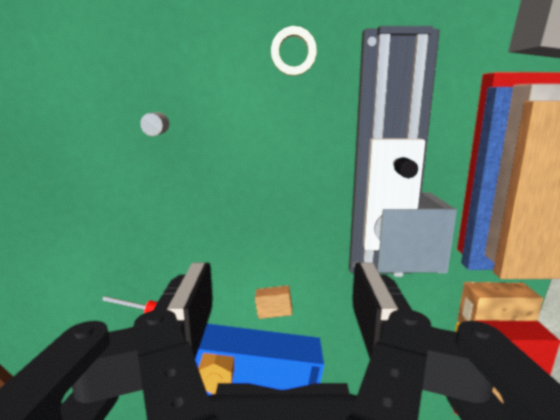

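The knob is back within 0.3 mm of its starting position, the bench is clear of caps and the bystanders are in place. I'll hand the job in.

```bash
python3 -c "
from bench import robot
print(robot.sign_off())"
```

```text
the job is handed in; nothing more can be done
None
```

Job handed in, result not reported: of the two caps, the one that went home is in the tray, the one that stopped short (jammed about 5 mm above home, after the first try cross-threaded) is in the bin, and the gauge is parked under its cover.

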